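Fetch the tube rack from behind the reagent bottles and seat it on the cold base

TASK

The purple tube rack stands at the back of the white caddy, behind two reagent bottles: first move both bottles out into the yellow side tray, standing upright. Then fetch the purple rack and seat it flat on the aluminium cold base, with the red key in its notch, and only after that put the bottles back in the caddy, the blue-capped one on the blue pad and the orange-capped one on the orange pad, upright and just where each stood. Tip no bottle over, leave the small vial and the green rack where they are, and let go of everything.

Things in the scene. Friction and masses are not known exactly. Their poses are not given: they have to be found in the camera images.
- bottle_blue: clear glass bottle with a blue cap, loose, round, 115 mm tall, about 180 g. Body 56 mm across up to 68 mm height, narrowing to a 28 mm neck; cap 38 mm across, 87 to 115 mm above the origin: grip the cap from above. Origin: centre of its underside, z up. Starts upright on the blue pad; there, close the fingers along the caddy's x (the other cap is 72 mm away along the caddy's y).
- bottle_orange: amber glass reagent bottle with an orange cap; same shape and size as the blue-capped one. Origin: centre of its underside, z up. Starts upright on the orange pad.
- rack: purple tube rack, loose, 60 (x) by 100 (y) by 45 mm tall, about 140 g; tube caps 4 mm above its top. Origin: centre of underside. Notch through its full height in the middle of its -y end: 18 mm wide (x), y from -50 to -34 mm. Grip across the 60 mm. Starts on the caddy floor about 43 mm to +x of the caddy's centre, axes parallel to the caddy's, 10 mm behind the bottles: no room for a finger.
- cold_base: fixed aluminium block in a black foot, 70 (x) by 110 mm (y; foot 2 mm wider all round, 12 mm high), flat top 30 mm above its origin (centre of underside). On the top a red key, 10 mm wide (x), y from -50 to -41 mm, 11 mm high. Rack seated: flat on the top, centred, axes in the same directions as the base's, key in the notch; rack origin 30 mm straight above the base's.
- side_tray: fixed flat yellow plastic tray, 150 mm (x) by 200 mm (y) outside, rim 9 mm high, walls 4 mm, floor 4 mm above its origin (centre of underside, on the table). Empty; room for the two bottles side by side along its y, for example 45 mm either side of its centre.
- caddy: fixed white caddy, a plate 170 by 170 mm, 6 mm thick, with walls 24 mm high only at its two y ends (open at its -x front and +x back). Origin: centre of its underside on the table; x points away from the robot side.
- home_blue: blue pad, fixed in the front half of the caddy, 66 mm wide (y), 3 mm thick, reaching from 47 mm before (-x) to 30 mm behind its origin. The origin is on its underside, on the caddy's floor (6 mm above the table), at the spot where the bottle stands; axes parallel to the caddy's. The bottle's underside stands 3 mm above this origin.
- home_orange: orange pad, fixed beside the blue one in the caddy (centres 72 mm apart along the caddy's y, either may be the left one); same size and origin as the blue pad.
- vial: small clear vial with a green cap, loose, 24 mm across, 45 mm tall, standing in the caddy beside one end of the purple rack (about 68 mm from the caddy's middle line). A bystander: leave it. Origin: centre of its underside.
- green_rack: green tube rack without a notch, loose, 60 by 100 by 45 mm, standing on the table behind. A bystander: leave it. Origin: centre of its underside.

How it is judged:
By the outcome, as a careful person would: the job done as asked, in the order asked, and still so for the second after the job is handed in, with the robot touching nothing.
It also fails if it takes over 136 s, if anything falls off the work surface, if the arm or the gripper's body presses on something with over 40 N, if the wrist force passes 120 N, or if a joint passes its speed limit or range.

ROBOT

A 6-joint arm with a two-finger parallel gripper is mounted at the origin on the work surface. World frame = base frame: x ahead of the robot, y to its left, z up, the work surface at z = 0. Lengths are in m, angles in rad, forces in N, time in s.
With the tool pointing down it reaches from about 0.225 to 0.875 m from the base axis. Payload 3.4 kg.
Tool frame: the origin (TCP) lies between the finger pads; the fingertips stand 22 mm ahead of it and the grasp point (between the pads) lies 3 mm ahead of it (manip.finger_overhang is the distance from the TCP to the fingertips, in m); z points along the fingers, y is the line along which they close (so a half turn about z gives the same grasp; the last joint's range is limited). The gripper opens to 85 mm and grips with 20 to 120 N. Pads are 22 mm wide; open, the fingers measure 114 mm over their backs; the gripper's body (76 mm by 85 mm) begins 54 mm behind the grasp point. The pads swing forward as they close: fully open they stand 13 mm farther back than shut.
Start: joints at [-1.4, 0.276, 1.505, -0, 1.361, -0.121], TCP at [0.165, -0.551, 0.253] pointing down, gripper open.
Joint ranges: [-2.89, 2.89], [-0.75, 2.08], [0.22, 2.7], [-1.18, 4.32], [0.11, 2.71], [-2.7, 2.7]. Speed limits (rad/s): [2.57, 2.57, 3.14, 3.14, 3.14, 3.14].

INTERFACE

Orientations are given as a unit quaternion [w, x, y, z].
In Python, from rig import get_state, eyes, order, manip gives the robot as it stands.
- The arm moves only by the tool drive_tool, never from a script. Its argument "rows" is a list of rows, each a list of 4 numbers: the shift along the tool's x, y, z in units of 25 mm (1.0 is 25 mm), then the turn about the tool's z in units of 6 degrees (1.0 is 6 degrees). A call has exactly 8 rows; each row is the pose to reach, as a shift and turn from the pose commanded when the call began, along the tool's axes at that moment; what a row does not reach only later rows make up. A row lasts 1/12 s, in which the tool goes at most 41.7 mm and 7.16 degrees, less where a joint would pass 70% of its speed; a pose out of reach is approached as far as the arm can. A call with a gripper value outside its range is refused whole. "grip" is the finger opening in mm, from 0 to 85.4, set as the call begins (left out, the last holds). The fingers move at their own pace and stop on an object; "newtons" is the grip in N (left out, the last holds). Time passes only in rows, so rows that repeat a pose let the fingers close, or fill a call up. It gives the time, the measured TCP pose, the force, the opening and the grip force at its end, in the units of the state.
- get_state(): the state, without advancing time (a new reading comes with each control period).
- eyes.get_image(name): name is "scene" or "top" or "wrist"; returns (picture, depth): 420x560x3 uint8, red, green, blue; 420x560 float32, m along the optical axis (not along the pixel's ray), 0 where there is no reading.
- eyes.camera_info(name): a dict with "fx", "fy", "cx", "cy" (pixels), "dist" ([k1, k2, p1, p2, k3] as OpenCV has them; the pictures are not rectified), "R" (3x3) and "t" (3): a world point X has camera coordinates R X + t. Camera axes: x right, y down, z forward; pixel columns grow to the right and rows downward; lengths in m; the calibration is good to about 2 mm. A picture is of the moment at which its call begins: read the wrist's pose just before it. camera_info takes no time and is no camera call; for the wrist camera it gives the pose at the moment of the call.
- order.sign_off(): hands the job in; it is judged then, once.
The state is a dict: "clock": time; "qpos": joint angles; "qd": joint speeds; "effort": joint torques, N m; "position": TCP position; "ee_rot": TCP orientation; "contact_force": force on the tool from outside, world axes, zero at the start; "moment": the same for the moment, N m; "width": finger opening in m; "gripper_force": force on a finger pad.
Only numpy, scipy, OpenCV 4.12 (cv2) and the standard library are available. Lean on these libraries where they do the work, as an engineer would, in place of code of your own. Each camera call takes 0.05 s, during which the arm holds its last target. There are 200 camera calls.

## Working session

There is one attempt and no reset: what is moved stays moved. The work goes in short steps, Python scripts to look and compute and a tool call to move; the robot and the scene stay as the last step left them, time stands still between calls to the robot, and variables do not carry over. Pictures are saved under pics/ and viewed, at most 14 in all, crops included, and the job is handed in when it is done.

Besides the shell and the picture viewer there is one more tool, called as name(argument=value, ...), one argument or row to a line, values as JSON. drive_tool: Moves the arm, as the interface text tells. Its arguments: {"type":"object","properties":{"rows":{"type":"array","items":{"type":"array","items":{"type":"number"}}},"grip":{"type":"number"},"newtons":{"type":"number"}},"required":["rows"]}

```bash
mkdir -p pics; ls
cat > h.py <<'E'
import numpy as np,cv2
from rig import get_state, eyes, order, manip
def snap(n,f):
    ci=eyes.camera_info(n); im,d=eyes.get_image(n)
    cv2.imwrite('pics/%s.png'%f,im[:,:,::-1]); np.savez('pics/%s.npz'%f,d=d,im=im,**{k:np.array(v) for k,v in ci.items()})
    return im,d,ci
def load(f): return np.load('pics/%s.npz'%f)
def ray(c,uv):
    K=np.array([[float(c['fx']),0,float(c['cx'])],[0,float(c['fy']),float(c['cy'])],[0,0,1]])
    n=cv2.undistortPoints(np.array(uv,float).reshape(-1,1,2),K,np.array(c['dist'],float)).reshape(-1,2)
    r=np.c_[n,np.ones(len(n))]@np.array(c['R']); o=-np.array(c['R']).T@np.array(c['t']); return o,r
def atz(c,uv,z):
    o,r=ray(c,uv); return o+r*((z-o[2])/r[:,2])[:,None]
def bydepth(c,uv,d):
    o,r=ray(c,uv); return np.array([o+r[i]*np.median(d[int(v)-1:int(v)+2,int(u)-1:int(u)+2]) for i,(u,v) in enumerate(uv)])
def tri(cs,uvs):
    A=np.zeros((3,3));b=np.zeros(3)
    for c,uv in zip(cs,uvs):
        o,r=ray(c,[uv]); r=r[0]/np.linalg.norm(r[0]); P=np.eye(3)-np.outer(r,r); A+=P;b+=P@o
    return np.linalg.solve(A,b)
E
python3 - <<'E'
from h import *
for n in('scene','top'): snap(n,n+'0')
s=get_state();print(s['clock'],s['position'],s['ee_rot'],s['width'],manip.finger_overhang)
E
```

```text
pics
0.1 [ 0.16532459 -0.55026064  0.25252981] [-8.44080760e-04  9.89377877e-01  1.45364042e-01 -7.17178268e-06] 0.08549826314109324 0.022
```

View pics/top0.png

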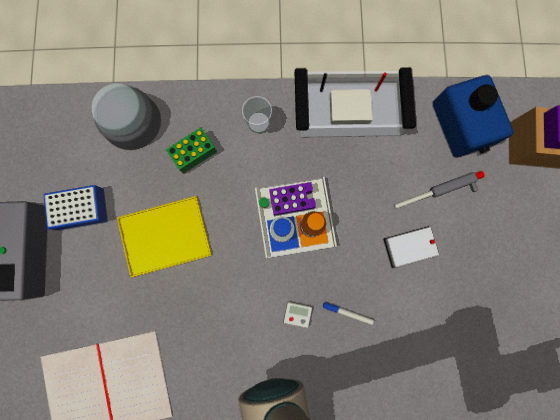

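View pics/scene0.png

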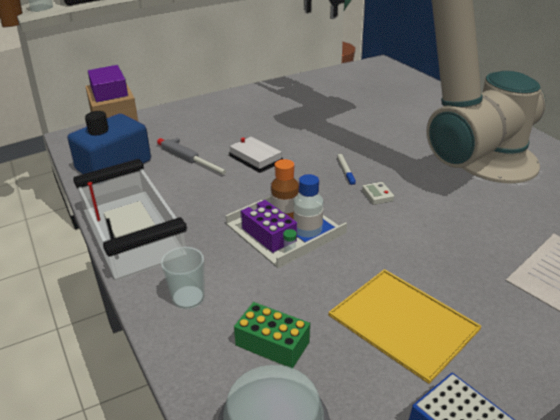

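The top view shows the caddy at about (297,217), the cold base at (412,246) with its red key at (432,241), the tray at (165,236), the purple rack at (291,198), and the blue and orange caps at (282,229) and (314,224). The scene view shows the same things. I'll enlarge both.

Run:
```python
from h import *
a=load('top0')['im'][170:280,245:445]; cv2.imwrite('pics/topc.png',cv2.resize(a,None,fx=4,fy=4,interpolation=cv2.INTER_CUBIC)[:,:,::-1])
a=load('scene0')['im'][125:270,220:410]; cv2.imwrite('pics/scc.png',cv2.resize(a,None,fx=4,fy=4,interpolation=cv2.INTER_CUBIC)[:,:,::-1])
c=load('top0')
print(bydepth(c,[(282,229),(314,224),(291,198),(412,246),(165,236),(220,190),(405,246)],c['d']).round(4))
```

```text
[[ 5.494e-01  7.600e-03  1.240e-01]
 [ 5.583e-01 -6.050e-02  1.251e-01]
 [ 6.260e-01 -1.570e-02  5.330e-02]
 [ 5.081e-01 -3.001e-01  3.160e-02]
 [ 5.475e-01  2.892e-01  5.300e-03]
 [ 6.578e-01  1.564e-01  4.000e-04]
 [ 5.086e-01 -2.841e-01  2.910e-02]]
```

View pics/topc.png

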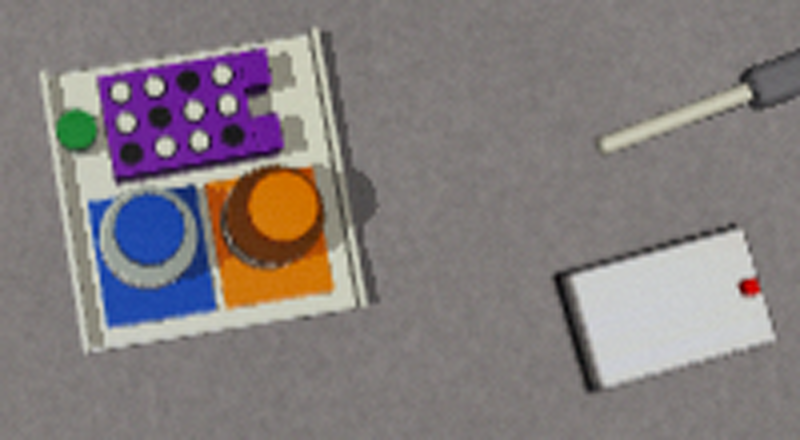

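View pics/scc.png

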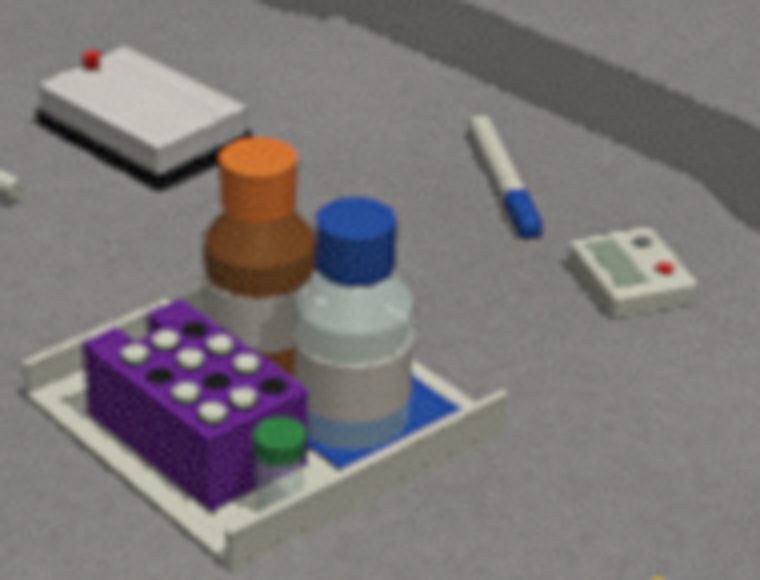

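Run:
```python
from h import *
t=load('top0');s=load('scene0')
T=lambda *p:[((x+.5)/4-.5+245,(y+.5)/4-.5+170) for x,y in p]
S=lambda *p:[((x+.5)/4-.5+220,(y+.5)/4-.5+125) for x,y in p]
pr=lambda n,a:print(n,np.array(a).round(4).tolist())
def fit(n,P): # image rect corners, x dir = up
    (c,sz,a)=cv2.minAreaRect((P[:,:2]*1000).astype(np.float32)); pr(n,[c,sz,[a]])
for n,a,b in(('blue cap',(150,228),(356,217)),('orange cap',(284,205),(258,156)),('key top',(748,287),(92,56)),
  ('rackTL',(98,76),(211,438)),('rackBR(base side)',(250,136),(250,136))):
    if n[:4]!='rack' or 'TL' in n: pr(n,tri([t,s],[T(a)[0],S(b)[0]]))
pr('key@41',atz(t,T((750,287)),.041))
B=atz(t,T((569,272),(737,228),(775,340),(605,389)),.03);pr('base',B);fit('base',B)
R=atz(t,T((98,76),(268,49),(284,150)),.051);pr('rack',R)
P=atz(t,T((90,203),(197,185),(216,311),(109,327)),.009);pr('blue',P);fit('blue',P)
P=atz(t,T((312,168),(333,291),(226,307),(206,183)),.009);pr('or',P);fit('or',P)
# scene views of base corners
for n,p,q in(('L',(38,87),(775,340)),('top',(125,46),(737,228)),): 
    pass
tr=atz(t,[(119,236),(197,197),(211,255),(133,275)],.009);pr('tray',tr);fit('tray',tr)
print(get_state()['position'])
```

```text
blue cap [0.5549, 0.0069, 0.1236]
orange cap [0.5655, -0.0646, 0.1235]
key top [0.5186, -0.3458, 0.0396]
rackTL [0.6493, 0.0347, 0.0511]
key@41 [[0.5174, -0.3456, 0.041]]
base [[0.5295, -0.2414, 0.03], [0.5531, -0.3445, 0.03], [0.486, -0.363, 0.03], [0.4602, -0.2591, 0.03]]Traceback (most recent call last):
  File "<stdin>", line 12, in <module>
  File "<stdin>", line 7, in fit
  File "<stdin>", line 5, in <lambda>
ValueError: setting an array element with a sequence. The requested array has an inhomogeneous shape after 1 dimensions. The detected shape was (3,) + inhomogeneous part.
```

drive_tool(
  rows=[
    [1, -0.8, 0, -0.5],
    [2.3, -1.8, 0, -1.3],
    [3.6, -2.8, 0, -2.2],
    [4.9, -3.9, 0, -3.1],
    [6.2, -4.9, 0, -4.0],
    [7.5, -5.9, 0, -4.9],
    [8.8, -6.9, 0, -5.8],
    [10.0, -7.9, 0, -6.8],
  ],
  grip=85,
  newtons=40,
)

```text
clock: 0.77
position: [0.3488, -0.2876, 0.2531]
ee_rot: [-0.0, 0.876, 0.483, 0.0]
contact_force: [0.7, 0.1, -0.4]
width: 0.0851
gripper_force: 0.0
```

```bash
cat >> h.py <<'E'
from scipy.spatial.transform import Rotation as Ro
def plan(x,y,z,hd=None):
    s=get_state(); q=s['ee_rot']; R=Ro.from_quat([q[1],q[2],q[3],q[0]]).as_matrix(); p=np.array(s['position'])
    h=np.degrees(np.arctan2(R[1,1],R[0,1])); u=R.T@(np.array([x,y,z])-p)/.025
    t=0 if hd is None else -((hd-h+90)%180-90)/6
    print('t %.2f pos %s head %.2f tilt %s | units %s turn %.2f'%(s['clock'],p.round(4),h,R[:2,2].round(4),u.round(2),t),'q',np.round(s['qpos'],2),'F',np.round(s['contact_force'],1),'w %.4f'%s['width'])
E
python3 - <<'E'
from h import *
plan(.555,.007,.2525,8.4)
t=load('top0')
T=lambda *p:[((x+.5)/4-.5+245,(y+.5)/4-.5+170) for x,y in p]
def fit(n,P): print(n,P.round(4).tolist(),cv2.minAreaRect((P[:,:2]*1000).astype(np.float32)))
B=atz(t,T((569,272),(737,228),(775,340),(605,389)),.03);fit('base',B)
R=atz(t,T((98,76),(268,49),(284,150)),.051);fit('rack',R)
P=atz(t,T((90,203),(197,185),(216,311),(109,327)),.009);fit('blue',P)
P=atz(t,T((312,168),(333,291),(226,307),(206,183)),.009);fit('or',P)
tr=atz(t,[(119,236),(197,197),(211,255),(133,275)],.009);fit('tray',tr)
E
```

```text
t 0.77 pos [ 0.3488 -0.2876  0.2531] head -32.22 tilt [0.0002 0.0003] | units [14.37  0.7   0.03] turn -6.77 q [-0.84  0.09  1.75  0.    1.31 -0.28] F [ 0.7  0.1 -0.4] w 0.0851
base [[0.5295, -0.2414, 0.03], [0.5531, -0.3445, 0.03], [0.486, -0.363, 0.03], [0.4602, -0.2591, 0.03]] ((507.7487487792969, -302.2176513671875), (71.53864288330078, 107.60682678222656), 13.90804672241211)
rack [[0.6496, 0.0346, 0.051], [0.6634, -0.0652, 0.051], [0.6036, -0.0725, 0.051]] ((626.653076171875, -19.41368865966797), (60.22603988647461, 100.7069091796875), 7.898911476135254)
blue [[0.5793, 0.0418, 0.009], [0.5887, -0.0231, 0.009], [0.5124, -0.0324, 0.009], [0.5045, 0.032, 0.009]] ((546.5686645507812, 4.736106872558594), (76.84268188476562, 65.61779022216797), 7.049361228942871)
or [[0.5975, -0.0933, 0.009], [0.5227, -0.1033, 0.009], [0.5147, -0.0385, 0.009], [0.5898, -0.0286, 0.009]] ((556.2376098632812, -65.92935180664062), (76.3371810913086, 65.25137329101562), 7.507388114929199)
tray [[0.5497, 0.3995, 0.009], [0.6403, 0.2112, 0.009], [0.4993, 0.1776, 0.009], [0.456, 0.364, 0.009]] ((546.1593017578125, 293.72186279296875), (144.9206085205078, 204.2384490966797), 13.393948554992676)
```

drive_tool(
  rows=[
    [1.6, 0.1, 0, -0.8],
    [3.2, 0.2, 0, -1.7],
    [4.8, 0.3, 0, -2.6],
    [6.4, 0.4, 0, -3.5],
    [8, 0.5, 0, -4.4],
    [9.6, 0.6, 0, -5.2],
    [10.6, 0.6, 0, -6.0],
    [11.4, 0.7, 0, -6.8],
  ],
)

```text
clock: 1.43
position: [0.5164, -0.0559, 0.2528]
ee_rot: [-0.001, 0.651, 0.759, 0.0]
contact_force: [-0.8, -0.6, 0.1]
width: 0.0853
gripper_force: 0.0
```

drive_tool(
  rows=[
    [0, 0.1, 0, 0],
    [0, 0.1, 0, 0],
    [0, 0.1, 0, 0],
    [0, 0.1, 0, 0],
    [0, 0.1, 0, 0],
    [0, 0.1, 0, 0],
    [0, 0.1, 0, 0],
    [0, 0.1, 0, 0],
  ],
)

```text
clock: 2.1
position: [0.5181, -0.0587, 0.2534]
ee_rot: [0.0, 0.654, 0.756, 0.0]
contact_force: [-0.1, -0.4, -0.1]
width: 0.0848
gripper_force: 0.0
```

Run:
```python
from h import *
plan(.555,.007,.2525,8)
im,d,c=snap('wrist','w1')
print(-c['R'].T@c['t'],c['R'][2])
```

```text
t 2.10 pos [ 0.5181 -0.0587  0.2534] head 8.26 tilt [ 0.0002 -0.0001] | units [2.39 1.84 0.04] turn 0.04 q [-0.25  0.19  1.62 -0.    1.33 -0.39] F [-0.1 -0.4 -0.1] w 0.0848
[0.50699496 0.01867837 0.37322105] [ 0.04390762 -0.30086625 -0.95265504]
```

View pics/w1.png

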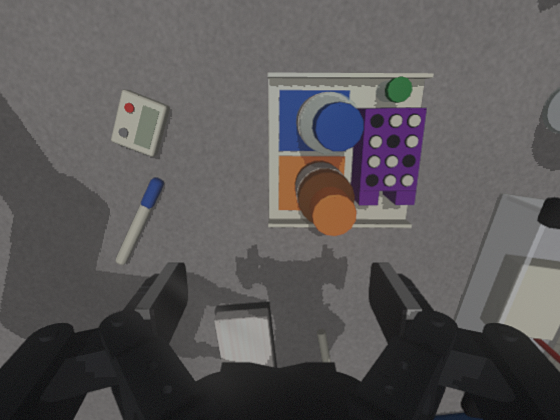

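Wrist view from z = 0.25: blue cap top at about (339,127), orange at (334,214), rack at right spanning (363–425, 107–205), vial cap at (399,90).

Run:
```python
from h import *
c=load('w1');t=load('top0')
uv=[(339,127),(334,214)]
print(atz(c,uv,.124).round(4).tolist(), bydepth(c,uv,c['d']).round(4).tolist())
# colour centroid of cap tops by depth height
H,W=c['d'].shape; vv,uu=np.mgrid[:H,:W]; o,r=ray(c,np.c_[uu.ravel(),vv.ravel()]); X=(o+r*c['d'].ravel()[:,None])
im=c['im'].reshape(-1,3).astype(int)
top=(X[:,2]>.120)&(X[:,2]<.13)&(X[:,0]>.5)&(X[:,0]<.62)&(X[:,1]>-.12)&(X[:,1]<.05)
for n,m in(('b',top&(im[:,2]>im[:,0]+60)),('o',top&(im[:,0]>im[:,2]+60))):
    p=X[m]; print(n,m.sum(),p.mean(0).round(4),p.min(0).round(4),p.max(0).round(4)); print(cv2.minEnclosingCircle((p[:,:2]*1000).astype(np.float32)))
plan(.555,.007,.2,8)
```

```text
[[0.556, 0.0088, 0.124], [0.5661, -0.0613, 0.124]] [[0.5562, 0.0087, 0.1228], [0.5662, -0.0614, 0.1235]]
b 1774 [0.5561 0.0091 0.1231] [ 0.5383 -0.0093  0.1206] [0.5743 0.0265 0.1252]
((556.4943237304688, 8.77920913696289), 18.401796340942383)
o 1452 [ 0.5661 -0.0618  0.1231] [ 0.5481 -0.0813  0.1202] [ 0.5844 -0.0438  0.1257]
((566.1127319335938, -62.62442398071289), 18.98761749267578)
t 2.15 pos [ 0.5181 -0.0586  0.2534] head 8.27 tilt [ 0.0002 -0.0001] | units [2.39 1.84 2.14] turn 0.05 q [-0.25  0.2   1.62 -0.    1.33 -0.39] F [0.  0.3 0.2] w 0.0850
```

drive_tool(
  rows=[
    [0.6, 0.5, 0, 0],
    [1.5, 1.1, 0, 0],
    [2.2, 1.7, 0, 0],
    [2.42, 1.87, 0.5, 0],
    [2.42, 1.87, 1.3, 0],
    [2.42, 1.87, 2.2, 0],
    [2.42, 1.87, 3.1, 0],
    [2.42, 1.87, 3.6, 0],
  ],
)

```text
clock: 2.82
position: [0.5545, 0.0086, 0.1609]
ee_rot: [-0.001, 0.654, 0.757, -0.001]
contact_force: [-0.6, 0.4, -0.3]
width: 0.0852
gripper_force: 0.0
```

Run:
```python
from h import *
plan(.5556,.0078,.113,8)
```

```text
t 2.82 pos [0.5545 0.0086 0.1609] head 8.33 tilt [-0.0035  0.0003] | units [-0.04  0.05  1.92] turn 0.05 q [-0.11  0.31  1.69 -0.    1.14 -0.26] F [-0.6  0.4 -0.3] w 0.0852
```

Descend, then close.

drive_tool(
  rows=[
    [0, 0, 0.4, 0],
    [0, 0, 0.9, 0],
    [0, 0, 1.4, 0],
    [0, 0, 1.8, 0],
    [0, 0, 2.0, 0],
    [0, 0, 2.02, 0],
    [0, 0, 2.02, 0],
    [0, 0, 2.02, 0],
  ],
)

```text
clock: 3.48
position: [0.5564, 0.0083, 0.1135]
ee_rot: [0.001, 0.654, 0.757, 0.0]
contact_force: [0.7, 0.1, -0.5]
width: 0.0847
gripper_force: 0.0
```

drive_tool(
  rows=[
    [0, 0, 0, 0],
    [0, 0, 0, 0],
    [0, 0, 0, 0],
    [0, 0, 0, 0],
    [0, 0, 0, 0],
    [0, 0, 0, 0],
    [0, 0, 0, 0],
    [0, 0, 0, 0],
  ],
  grip=30,
  newtons=40,
)

```text
clock: 4.15
position: [0.5562, 0.0083, 0.1133]
ee_rot: [0.0, 0.654, 0.757, 0.0]
contact_force: [-0.6, 0.6, 4.0]
width: 0.0369
gripper_force: 40.2
```

Run:
```python
from h import *
plan(.5556,.0078,.113,8)
```

```text
t 4.15 pos [0.5562 0.0083 0.1133] head 8.32 tilt [ 0.0009 -0.0002] | units [-0.02 -0.03  0.01] turn 0.05 q [-0.11  0.36  1.75 -0.    1.02 -0.26] F [-0.6  0.6  4. ] w 0.0369
```

drive_tool(
  rows=[
    [0, 0, -0.1, 0],
    [0, 0, -0.4, 0],
    [0, 0, -0.9, 0],
    [0, 0, -1.6, 0],
    [0, 0, -2.4, 0],
    [0, 0, -3.2, 0],
    [0, 0, -3.7, 0],
    [0, 0, -4, 0],
  ],
)

```text
clock: 4.82
position: [0.5563, 0.0083, 0.2146]
ee_rot: [0.001, 0.654, 0.757, 0.001]
contact_force: [0.9, -0.6, -2.1]
width: 0.0367
gripper_force: 40.4
```

drive_tool(
  rows=[
    [0.3, 0, 0, 0],
    [0.9, 0.1, 0, 0],
    [1.8, 0.2, 0, 0],
    [2.8, 0.25, 0, 0],
    [3.8, 0.3, 0, 0],
    [4.8, 0.4, 0, 0],
    [5.8, 0.5, 0, 0],
    [6.8, 0.6, 0, 0],
  ],
)

```text
clock: 5.48
position: [0.5446, 0.1803, 0.2112]
ee_rot: [-0.001, 0.654, 0.757, -0.001]
contact_force: [-0.9, -0.4, -1.6]
width: 0.037
gripper_force: 40.4
```

drive_tool(
  rows=[
    [1, 0.1, 0, 0],
    [2, 0.2, 0, 0],
    [3, 0.25, 0, 0],
    [4, 0.3, 0, 0],
    [5, 0.4, 0, 0],
    [5.8, 0.5, 0, 0],
    [6.2, 0.5, 0, 0],
    [6.35, 0.5, 0, 0],
  ],
)

```text
clock: 6.15
position: [0.5342, 0.3392, 0.2112]
ee_rot: [-0.001, 0.653, 0.757, -0.001]
contact_force: [-0.7, 0.1, -1.3]
width: 0.0367
gripper_force: 40.4
```

Run:
```python
from h import *
plan(.536,.338,.109,8)
im,d,c=snap('wrist','w2')
im,d,c=snap('top','t2')
```

```text
t 6.15 pos [0.5342 0.3392 0.2112] head 8.44 tilt [-0.0027 -0.0008] | units [-0.06  0.08  4.09] turn 0.07 q [0.46 0.39 1.44 0.   1.32 0.31] F [-0.7  0.1 -1.3] w 0.0367
```

View pics/w2.png

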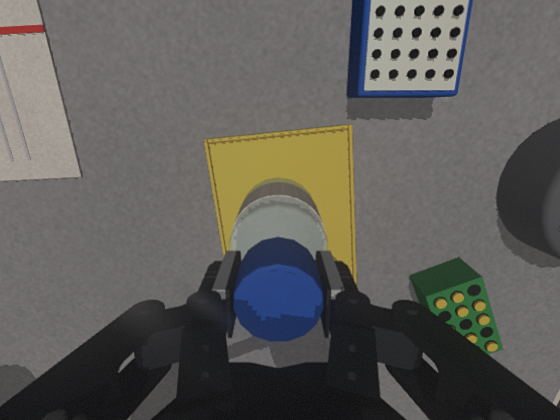

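The wrist view shows the blue cap held squarely at (278,288) with the bottle upright over the yellow tray. The tray edges are at (207,140) and (352,127).

drive_tool(
  rows=[
    [0, 0.05, 0.3, 0],
    [0, 0.05, 1.0, 0],
    [0, 0.05, 1.8, 0],
    [0, 0.05, 2.6, 0],
    [0, 0.05, 3.2, 0],
    [0, 0.05, 3.6, 0],
    [0, 0.05, 3.7, 0],
    [0, 0.05, 3.7, 0],
  ],
)

```text
clock: 6.92
position: [0.5366, 0.3368, 0.1195]
ee_rot: [-0.0, 0.654, 0.756, -0.001]
contact_force: [-0.2, -0.9, -2.0]
width: 0.0373
gripper_force: 40.4
```

drive_tool(
  rows=[
    [0, 0, 0.1, 0],
    [0, 0, 0.2, 0],
    [0, 0, 0.3, 0],
    [0, 0, 0.38, 0],
    [0, 0, 0.4, 0],
    [0, 0, 0.4, 0],
    [0, 0, 0.4, 0],
    [0, 0, 0.4, 0],
  ],
)

```text
clock: 7.58
position: [0.5368, 0.3379, 0.1104]
ee_rot: [0.0, 0.654, 0.757, 0.0]
contact_force: [0.3, 0.1, -1.7]
width: 0.0369
gripper_force: 40.4
```

drive_tool(
  rows=[
    [0, 0, 0.03, 0],
    [0, 0, 0.06, 0],
    [0, 0, 0.08, 0],
    [0, 0, 0.1, 0],
    [0, 0, 0.1, 0],
    [0, 0, 0.1, 0],
    [0, 0, 0.1, 0],
    [0, 0, 0.1, 0],
  ],
)

```text
clock: 8.25
position: [0.5368, 0.3379, 0.1083]
ee_rot: [0.0, 0.654, 0.757, 0.0]
contact_force: [-0.5, -0.8, 3.6]
width: 0.0368
gripper_force: 41.0
```

drive_tool(
  rows=[
    [0, 0, 0, 0],
    [0, 0, 0, 0],
    [0, 0, 0, 0],
    [0, 0, 0, 0],
    [0, 0, 0, 0],
    [0, 0, 0, 0],
    [0, 0, 0, 0],
    [0, 0, 0, 0],
  ],
  grip=80,
)

```text
clock: 8.92
position: [0.5367, 0.3378, 0.1077]
ee_rot: [0.0, 0.654, 0.757, -0.0]
contact_force: [0.3, -0.4, 0.3]
width: 0.0801
gripper_force: 0.0
```

drive_tool(
  rows=[
    [0, 0, -0.2, 0],
    [0, 0, -0.7, 0],
    [0, 0, -1.4, 0],
    [0, 0, -2.2, 0],
    [0, 0, -3.2, 0],
    [0, 0, -4.2, 0],
    [0, 0, -5.0, 0],
    [0, 0, -5.4, 0],
  ],
  grip=85,
)

```text
clock: 9.58
position: [0.5378, 0.3383, 0.2465]
ee_rot: [0.001, 0.654, 0.757, 0.003]
contact_force: [0.1, 1.1, 0.1]
width: 0.0848
gripper_force: 0.0
```

Run:
```python
from h import *
plan(.566,-.0631,.2,8)
```

```text
t 9.58 pos [0.5378 0.3383 0.2465] head 8.32 tilt [0.005  0.0024] | units [-16.06  -1.22   1.83] turn 0.05 q [ 0.45  0.37  1.38 -0.    1.38  0.31] F [0.1 1.1 0.1] w 0.0848
```

drive_tool(
  rows=[
    [-0.6, 0, 0, 0],
    [-1.8, -0.1, 0, 0],
    [-3.3, -0.2, 0, 0],
    [-4.9, -0.3, 0, 0],
    [-6.5, -0.5, 0, 0],
    [-8.1, -0.6, 0, 0],
    [-9.7, -0.7, 0, 0],
    [-11.2, -0.9, 0, 0],
  ],
)

```text
clock: 10.25
position: [0.5539, 0.0544, 0.2413]
ee_rot: [-0.001, 0.654, 0.756, -0.001]
contact_force: [1.4, -0.7, 0.2]
width: 0.0848
gripper_force: 0.0
```

drive_tool(
  rows=[
    [-1.5, -0.1, 0, 0],
    [-2.8, -0.2, 0, 0],
    [-3.9, -0.3, 0, 0],
    [-4.6, -0.35, 0, 0],
    [-4.86, -0.35, 0.3, 0],
    [-4.86, -0.35, 1.2, 0],
    [-4.86, -0.35, 2.2, 0],
    [-4.86, -0.35, 3, 0],
  ],
)

```text
clock: 10.92
position: [0.5621, -0.0637, 0.1649]
ee_rot: [-0.002, 0.654, 0.756, -0.001]
contact_force: [-0.0, 0.5, -0.6]
width: 0.0849
gripper_force: 0.0
```

Run:
```python
from h import *
plan(.566,-.0631,.1135,8)
```

```text
t 10.92 pos [ 0.5621 -0.0637  0.1649] head 8.30 tilt [-0.0033  0.0011] | units [-0.    0.16  2.06] turn 0.05 q [-0.24  0.33  1.66  0.    1.16 -0.38] F [-0.   0.5 -0.6] w 0.0849
```

drive_tool(
  rows=[
    [0, 0.07, 0.4, 0],
    [0, 0.07, 0.9, 0],
    [0, 0.07, 1.4, 0],
    [0, 0.07, 1.8, 0],
    [0, 0.07, 1.95, 0],
    [0, 0.07, 2.0, 0],
    [0, 0.07, 2.0, 0],
    [0, 0.07, 2.0, 0],
  ],
)

```text
clock: 11.58
position: [0.5661, -0.0638, 0.1184]
ee_rot: [0.001, 0.654, 0.757, 0.0]
contact_force: [0.1, 0.2, -0.1]
width: 0.0849
gripper_force: 0.0
```

drive_tool(
  rows=[
    [0, 0, 0, 0],
    [0, 0, 0, 0],
    [0, 0, 0, 0],
    [0, 0, 0, 0],
    [0, 0, 0, 0],
    [0, 0, 0, 0],
    [0, 0, 0, 0],
    [0, 0, 0, 0],
  ],
  grip=30,
  newtons=40,
)

```text
clock: 12.25
position: [0.566, -0.0638, 0.1183]
ee_rot: [0.001, 0.654, 0.757, 0.0]
contact_force: [-0.3, 0.8, 4.7]
width: 0.0371
gripper_force: 40.1
```

drive_tool(
  rows=[
    [0, 0, -0.1, 0],
    [0, 0, -0.4, 0],
    [0, 0, -0.9, 0],
    [0, 0, -1.6, 0],
    [0, 0, -2.4, 0],
    [0, 0, -3.2, 0],
    [0, 0, -3.7, 0],
    [0, 0, -4, 0],
  ],
)

```text
clock: 12.92
position: [0.566, -0.0638, 0.2195]
ee_rot: [0.001, 0.654, 0.757, 0.0]
contact_force: [0.4, 0.2, -2.1]
width: 0.0368
gripper_force: 40.4
```

Run:
```python
from h import *
plan(.556,.250,.21,8)
```

```text
t 12.92 pos [ 0.566  -0.0638  0.2195] head 8.32 tilt [ 0.0019 -0.0006] | units [12.48  1.42  0.37] turn 0.05 q [-0.23  0.29  1.57 -0.    1.28 -0.38] F [ 0.4  0.2 -2.1] w 0.0368
```

drive_tool(
  rows=[
    [0.3, 0, 0, 0],
    [0.9, 0.1, 0, 0],
    [1.8, 0.2, 0, 0],
    [2.8, 0.3, 0, 0],
    [3.8, 0.4, 0, 0],
    [4.8, 0.5, 0, 0],
    [5.8, 0.6, 0, 0],
    [6.8, 0.75, 0, 0],
  ],
)

```text
clock: 13.58
position: [0.5579, 0.1088, 0.2162]
ee_rot: [-0.001, 0.654, 0.757, -0.001]
contact_force: [-0.2, 0.0, -2.1]
width: 0.0368
gripper_force: 40.4
```

drive_tool(
  rows=[
    [1, 0.1, 0, 0],
    [2, 0.2, 0, 0],
    [3, 0.3, 0, 0],
    [4, 0.4, 0, 0],
    [4.8, 0.5, 0, 0],
    [5.3, 0.6, 0, 0],
    [5.65, 0.67, 0, 0],
    [5.65, 0.67, 0, 0],
  ],
)

```text
clock: 14.25
position: [0.5553, 0.2508, 0.2168]
ee_rot: [-0.001, 0.653, 0.757, -0.0]
contact_force: [0.6, -0.3, -2.0]
width: 0.037
gripper_force: 40.4
```

drive_tool(
  rows=[
    [0, 0, 0.3, 0],
    [0, 0, 1.0, 0],
    [0, 0, 1.8, 0],
    [0, 0, 2.6, 0],
    [0, 0, 3.2, 0],
    [0, 0, 3.6, 0],
    [0, 0, 3.7, 0],
    [0, 0, 3.7, 0],
  ],
)

```text
clock: 14.92
position: [0.5554, 0.2484, 0.1244]
ee_rot: [-0.0, 0.654, 0.756, -0.001]
contact_force: [0.4, -1.3, -1.8]
width: 0.0368
gripper_force: 40.4
```

Run:
```python
from h import *
plan(.556,.250,.1133,8)
```

```text
t 14.92 pos [0.5554 0.2484 0.1244] head 8.26 tilt [-0.0017 -0.0009] | units [0.06 0.03 0.45] turn 0.04 q [ 0.31  0.42  1.62 -0.    1.1   0.16] F [ 0.4 -1.3 -1.8] w 0.0368
```

drive_tool(
  rows=[
    [0, 0, 0.1, 0],
    [0, 0, 0.2, 0],
    [0, 0, 0.3, 0],
    [0, 0, 0.36, 0],
    [0, 0, 0.4, 0],
    [0, 0, 0.42, 0],
    [0, 0, 0.42, 0],
    [0, 0, 0.42, 0],
  ],
)

```text
clock: 15.58
position: [0.5557, 0.2494, 0.1148]
ee_rot: [0.0, 0.654, 0.757, 0.0]
contact_force: [0.4, 0.1, -2.5]
width: 0.0365
gripper_force: 40.4
```

drive_tool(
  rows=[
    [0, 0, 0.03, 0],
    [0, 0, 0.06, 0],
    [0, 0, 0.08, 0],
    [0, 0, 0.08, 0],
    [0, 0, 0.08, 0],
    [0, 0, 0.08, 0],
    [0, 0, 0.08, 0],
    [0, 0, 0.08, 0],
  ],
)

```text
clock: 16.25
position: [0.5559, 0.2494, 0.1133]
ee_rot: [0.0, 0.654, 0.757, 0.0]
contact_force: [-0.9, -0.6, 5.2]
width: 0.0371
gripper_force: 41.1
```

drive_tool(
  rows=[
    [0, 0, 0, 0],
    [0, 0, 0, 0],
    [0, 0, 0, 0],
    [0, 0, 0, 0],
    [0, 0, 0, 0],
    [0, 0, 0, 0],
    [0, 0, 0, 0],
    [0, 0, 0, 0],
  ],
  grip=80,
)

```text
clock: 16.92
position: [0.5557, 0.2494, 0.1127]
ee_rot: [0.0, 0.654, 0.757, -0.0]
contact_force: [0.0, -0.2, -0.4]
width: 0.08
gripper_force: 0.0
```

drive_tool(
  rows=[
    [0, 0, -0.2, 0],
    [0, 0, -0.7, 0],
    [0, 0, -1.4, 0],
    [0, 0, -2.2, 0],
    [0, 0, -3.2, 0],
    [0, 0, -4.2, 0],
    [0, 0, -5.0, 0],
    [0, 0, -5.4, 0],
  ],
  grip=85,
)

```text
clock: 17.58
position: [0.5569, 0.2498, 0.2514]
ee_rot: [0.001, 0.654, 0.757, 0.002]
contact_force: [-0.3, -0.5, -0.4]
width: 0.0847
gripper_force: 0.0
```

drive_tool(
  rows=[
    [-0.6, 0, 0, 0],
    [-1.8, 0.1, 0, 0],
    [-3.3, 0.2, 0, 0],
    [-4.9, 0.3, 0, 0],
    [-6.5, 0.5, 0, 0],
    [-8.1, 0.6, 0, 0],
    [-9.7, 0.8, 0, 0],
    [-11.2, 0.9, 0, 0],
  ],
)

```text
clock: 18.25
position: [0.6179, -0.0276, 0.2461]
ee_rot: [-0.001, 0.654, 0.756, -0.001]
contact_force: [0.9, -0.5, -0.2]
width: 0.0847
gripper_force: 0.0
```

drive_tool(
  rows=[
    [-1, 0.1, 0, 0],
    [-2, 0.2, 0, 0],
    [-2.8, 0.3, 0, 0],
    [-3.3, 0.3, 0, 0],
    [-3.3, 0.3, 0, 0],
    [-3.3, 0.3, 0, 0],
    [-3.3, 0.3, 0, 0],
    [-3.3, 0.3, 0, 0],
  ],
)

```text
clock: 18.92
position: [0.6374, -0.1036, 0.2477]
ee_rot: [-0.0, 0.653, 0.757, 0.0]
contact_force: [0.8, 1.0, 0.3]
width: 0.0848
gripper_force: 0.0
```

Run:
```python
from h import *
plan(.6267,-.0194,.15,8)
snap('wrist','w3'); snap('top','t3')
```

```text
t 18.92 pos [ 0.6374 -0.1036  0.2477] head 8.40 tilt [-0.0005  0.0006] | units [3.39 0.07 3.91] turn 0.07 q [-0.27  0.39  1.35  0.    1.4  -0.42] F [0.8 1.  0.3] w 0.0848
```

View pics/w3.png

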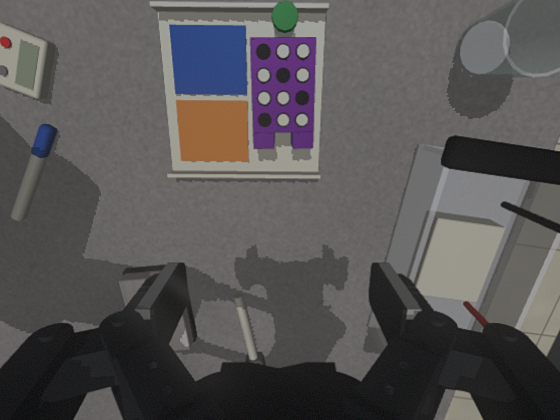

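The wrist view shows both pads cleared. The rack top runs from (251,39) to (316,37) down to v≈134, with its notch at (283,140), and the vial cap is at (285,15). The base is partly hidden at lower left, so I'll fit the rack and base from depth.

```bash
cat >> h.py <<'E'
def cloud(f):
    c=load(f); H,W=c['d'].shape; vv,uu=np.mgrid[:H,:W]; o,r=ray(c,np.c_[uu.ravel(),vv.ravel()])
    X=o+r*c['d'].ravel()[:,None]; X[c['d'].ravel()==0]=9; return X,c['im'].reshape(-1,3).astype(int)
def box(X,lo,hi): return np.all((X>lo)&(X<hi),1)
def rect(n,X,m):
    p=X[m]; c,s,a=cv2.minAreaRect((p[:,:2]*1000).astype(np.float32)); print(n,m.sum(),'z %.4f'%np.median(p[:,2]),np.round(c,1),np.round(s,1),round(a,2))
E
python3 - <<'E'
from h import *
c=load('w3')
def fit(n,P): print(n,P.round(4).tolist(),cv2.minAreaRect((P[:,:2]*1000).astype(np.float32)))
fit('rack wrist',atz(c,[(251,39),(316,37),(314,134),(252,135)],.051))
fit('bluepad',atz(c,[(170,25),(246,24),(248,95),(175,94)],.009))
fit('orpad',atz(c,[(177,100),(248,99),(249,162),(180,162)],.009))
for f in('w3','t3','t2','top0'):
    X,im=cloud(f)
    pur=(im[:,0]>im[:,1]+30)&(im[:,2]>im[:,1]+50)
    m=box(X,[.55,-.12,.045],[.7,.07,.06]); rect(f+' rack',X,m&pur)
    for lo in(.026,):
        m=box(X,[.43,-.40,lo],[.60,-.2,.036]); 
        if m.sum()>50: rect(f+' base',X,m)
    red=(im[:,0]>im[:,1]+80)&(im[:,0]>im[:,2]+80)&box(X,[.43,-.40,.03],[.60,-.2,.06])
    if red.sum(): print(f,'red',red.sum(),X[red].mean(0).round(4))
E
```

```text
rack wrist [[0.594, 0.0256, 0.051], [0.6516, 0.0357, 0.051], [0.6653, -0.0485, 0.051], [0.6051, -0.0583, 0.051]] ((628.3814086914062, -11.335151672363281), (60.931270599365234, 85.35701751708984), 9.192450523376465)
bluepad [[0.5076, 0.033, 0.009], [0.5832, 0.0451, 0.009], [0.593, -0.0215, 0.009], [0.5156, -0.0319, 0.009]] ((549.455078125, 6.1160430908203125), (78.12960815429688, 67.33648681640625), 8.398015975952148)
orpad [[0.518, -0.0377, 0.009], [0.5935, -0.0255, 0.009], [0.6026, -0.0931, 0.009], [0.5246, -0.1046, 0.009]] ((559.0667114257812, -65.07221984863281), (79.66615295410156, 68.19717407226562), 8.398902893066406)
w3 rack 4224 z 0.0501 [629.5 -17.2] [58.5 98.6] 8.74
w3 base 859 z 0.0293 [ 512.7 -298.8] [ 49.4 126.6] 42.89
t3 rack 734 z 0.0511 [626.9 -18.6] [60.1 99.8] 8.82
t3 base 778 z 0.0302 [ 504.4 -289.2] [68.7 83.7] 12.45
t2 rack 734 z 0.0511 [626.9 -18.6] [59.9 99.7] 8.95
t2 base 1280 z 0.0300 [ 507.5 -302.4] [ 68.1 112.6] 13.4
t2 red 13 [ 0.5174 -0.3462  0.0412]
top0 rack 728 z 0.0511 [626.9 -18.6] [60.3 99.8] 8.95
top0 base 1276 z 0.0300 [ 507.5 -302.4] [ 68.3 111.5] 12.99
top0 red 13 [ 0.5174 -0.3466  0.0402]
```

drive_tool(
  rows=[
    [-0.6, -0.3, 0, 0],
    [-1.8, -1, 0, 0],
    [-3.2, -1.8, 0, 0],
    [-4.6, -2.6, 0, 0],
    [-6, -3.4, 0, 0],
    [-7.4, -4.2, 0, 0],
    [-8.8, -5, 0, 0],
    [-10, -5.8, 0, 0],
  ],
)

```text
clock: 19.68
position: [0.53, -0.3748, 0.2481]
ee_rot: [0.001, 0.654, 0.757, -0.0]
contact_force: [1.7, -0.1, 0.3]
width: 0.0853
gripper_force: 0.0
```

drive_tool(
  rows=[
    [-0.6, -0.4, 0, 0],
    [-0.9, -0.6, 0, 0],
    [-1, -0.6, 0, 0],
    [-1, -0.6, 0, 0],
    [-1, -0.6, 0, 0],
    [-1, -0.6, 0, 0],
    [-1, -0.6, 0, 0],
    [-1, -0.6, 0, 0],
  ],
)

```text
clock: 20.35
position: [0.5199, -0.3991, 0.2479]
ee_rot: [0.0, 0.653, 0.757, 0.0]
contact_force: [-0.7, 0.6, 0.1]
width: 0.0851
gripper_force: 0.0
```

Run:
```python
from h import *
plan(.628,-.018,.2477,8.7)
snap('wrist','w4')
X,im=cloud('w4')
m=box(X,[.43,-.40,.026],[.60,-.2,.036]); rect('base',X,m)
red=(im[:,0]>im[:,1]+80)&(im[:,0]>im[:,2]+80)&box(X,[.43,-.40,.03],[.60,-.2,.06]); print(red.sum(),X[red].mean(0).round(4),X[red].min(0).round(4),X[red].max(0).round(4))
```

```text
t 20.35 pos [ 0.5199 -0.3991  0.2479] head 8.41 tilt [0.0002 0.    ] | units [1.445e+01 6.510e+00 1.000e-02] turn -0.05 q [-0.76  0.4   1.33  0.    1.41 -0.91] F [-0.7  0.6  0.1] w 0.0851
base 7999 z 0.0291 [ 509.1 -302.1] [ 69.9 109.7] 13.52
56 [ 0.5201 -0.3461  0.0398] [ 0.5163 -0.3498  0.0382] [ 0.524  -0.3422  0.0414]
```

View pics/w4.png

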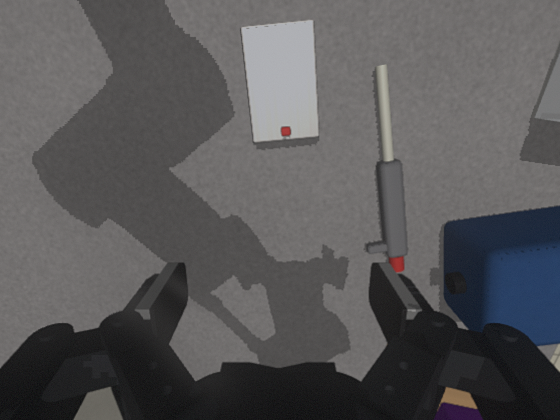

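The wrist view shows the base top from (242,26) to (318,137), with the red key at (286,131) and nothing else near it. The fit puts it at (0.509, -0.302), yaw 13.5°, which agrees with the top view.

drive_tool(
  rows=[
    [0.6, 0.3, 0, 0],
    [1.8, 0.8, 0, 0],
    [3.2, 1.5, 0, 0],
    [4.6, 2.1, 0, 0],
    [6, 2.7, 0, 0],
    [7.4, 3.3, 0, 0],
    [8.8, 4, 0, 0],
    [10, 4.5, 0, 0],
  ],
)

```text
clock: 21.07
position: [0.5949, -0.1328, 0.2481]
ee_rot: [-0.0, 0.653, 0.757, 0.001]
contact_force: [-0.1, 0.4, 0.7]
width: 0.085
gripper_force: 0.0
```

drive_tool(
  rows=[
    [1.4, 0.6, 0, 0],
    [2.8, 1.3, 0, 0],
    [3.8, 1.7, 0, 0],
    [4.4, 2, 0, 0],
    [4.47, 2.05, 0, -0.05],
    [4.47, 2.05, 0, -0.05],
    [4.47, 2.05, 0, -0.05],
    [4.47, 2.05, 0, -0.05],
  ],
)

```text
clock: 21.73
position: [0.6286, -0.0196, 0.2478]
ee_rot: [0.0, 0.652, 0.758, -0.0]
contact_force: [0.0, 0.2, -0.2]
width: 0.0848
gripper_force: 0.0
```

drive_tool(
  rows=[
    [0, 0, 0.4, 0],
    [0, 0, 1.2, 0],
    [0, 0, 2.2, 0],
    [0, 0, 3.2, 0],
    [0, 0, 4.2, 0],
    [0, 0, 5, 0],
    [0, 0, 5.4, 0],
    [0, 0, 5.4, 0],
  ],
)

```text
clock: 22.4
position: [0.6268, -0.0193, 0.1096]
ee_rot: [-0.003, 0.653, 0.758, -0.002]
contact_force: [-0.8, -0.7, 0.5]
width: 0.0846
gripper_force: 0.0
```

Run:
```python
from h import *
plan(.629,-.0175,.039,8.7)
```

```text
t 22.40 pos [ 0.6268 -0.0193  0.1096] head 8.53 tilt [-0.0061  0.0007] | units [0.06 0.12 2.83] turn -0.03 q [-0.14  0.46  1.59 -0.    1.1  -0.29] F [-0.8 -0.7  0.5] w 0.0846
```

drive_tool(
  rows=[
    [0.06, 0.03, 0.1, 0],
    [0.06, 0.03, 0.5, 0],
    [0.06, 0.03, 1, 0],
    [0.06, 0.03, 1.5, 0],
    [0.06, 0.03, 2.1, 0],
    [0.06, 0.03, 2.5, 0],
    [0.06, 0.03, 2.7, 0],
    [0.06, 0.03, 2.7, 0],
  ],
)

```text
clock: 23.07
position: [0.6291, -0.017, 0.0445]
ee_rot: [-0.001, 0.652, 0.758, -0.0]
contact_force: [-0.0, -1.0, -0.3]
width: 0.085
gripper_force: 0.0
```

drive_tool(
  rows=[
    [0, 0, 0, 0],
    [0, 0, 0, 0],
    [0, 0, 0, 0],
    [0, 0, 0, 0],
    [0, 0, 0, 0],
    [0, 0, 0, 0],
    [0, 0, 0, 0],
    [0, 0, 0, 0],
  ],
  grip=52,
  newtons=40,
)

```text
clock: 23.73
position: [0.6304, -0.0171, 0.0464]
ee_rot: [0.001, 0.652, 0.758, 0.001]
contact_force: [0.9, 0.7, 6.0]
width: 0.0592
gripper_force: 45.6
```

Run:
```python
from h import *
plan(.629,-.0175,.039,8.7)
```

```text
t 23.73 pos [ 0.6304 -0.0171  0.0464] head 8.62 tilt [ 0.0024 -0.0004] | units [-0.01 -0.06  0.3 ] turn -0.01 q [-0.14  0.53  1.66 -0.    0.95 -0.29] F [0.9 0.7 6. ] w 0.0592
```

drive_tool(
  rows=[
    [0, 0, -0.1, 0],
    [0, 0, -0.4, 0],
    [0, 0, -0.9, 0],
    [0, 0, -1.6, 0],
    [0, 0, -2.4, 0],
    [0, 0, -3.3, 0],
    [0, 0, -4, 0],
    [0, 0, -4.4, 0],
  ],
)

```text
clock: 24.4
position: [0.6302, -0.0171, 0.1577]
ee_rot: [0.001, 0.652, 0.758, 0.001]
contact_force: [0.9, -0.9, -1.5]
width: 0.0592
gripper_force: 44.8
```

drive_tool(
  rows=[
    [-0.3, -0.2, 0, 0],
    [-0.9, -0.5, 0, -0.1],
    [-1.7, -1, 0, -0.2],
    [-2.6, -1.6, 0, -0.3],
    [-3.5, -2.2, 0, -0.4],
    [-4.4, -2.7, 0, -0.5],
    [-5.3, -3.3, 0, -0.6],
    [-6.2, -3.8, 0, -0.8],
  ],
)

```text
clock: 25.07
position: [0.5563, -0.1856, 0.1537]
ee_rot: [-0.002, 0.619, 0.785, -0.001]
contact_force: [0.7, 0.7, -1.2]
width: 0.059
gripper_force: 44.8
```

Run:
```python
from h import *
plan(.509,-.302,.16,13.5)
```

```text
t 25.07 pos [ 0.5563 -0.1856  0.1537] head 13.45 tilt [-0.0037  0.001 ] | units [-4.09 -2.93 -0.25] turn -0.01 q [-0.44  0.37  1.63 -0.    1.15 -0.67] F [ 0.7  0.7 -1.2] w 0.0590
```

drive_tool(
  rows=[
    [-0.9, -0.6, 0, 0],
    [-1.8, -1.3, 0, 0],
    [-2.7, -1.9, 0, 0],
    [-3.4, -2.4, 0, 0],
    [-3.8, -2.7, 0, 0],
    [-3.9, -2.8, 0, 0],
    [-3.9, -2.8, 0, 0],
    [-3.9, -2.8, 0, 0],
  ],
)

```text
clock: 25.73
position: [0.5132, -0.2946, 0.1548]
ee_rot: [-0.001, 0.62, 0.785, 0.0]
contact_force: [-0.4, 0.1, -1.0]
width: 0.0592
gripper_force: 44.8
```

Run:
```python
from h import *
plan(.509,-.302,.16,13.5)
snap('wrist','w5'); snap('scene','s5')
X,im=cloud('w5')
pur=(im[:,0]>im[:,1]+30)&(im[:,2]>im[:,1]+50)
m=pur&box(X,[.40,-.42,.1],[.65,-.18,.2]); print(np.median(X[m][:,2]), np.percentile(X[m][:,2],[5,95]));m&=abs(X[:,2]-.162)<.008; rect('rack',X,m)
```

```text
t 25.73 pos [ 0.5132 -0.2946  0.1548] head 13.41 tilt [-0.0007  0.0015] | units [-0.25 -0.23 -0.21] turn -0.01 q [-0.64  0.37  1.62  0.    1.15 -0.87] F [-0.4  0.1 -1. ] w 0.0592
0.15857974076543685 [0.15764713 0.15950215]
rack 14890 z 0.1586 [ 512.1 -289.9] [59.7 89.7] 13.04
```

View pics/w5.png

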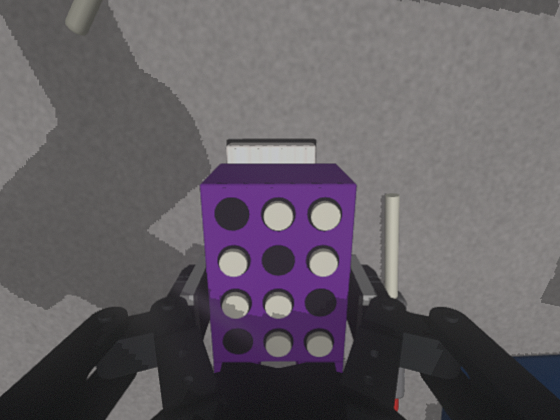

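The wrist view shows the rack held square at (202–356, 183–370), with the base's far edge ahead at (228–316, 140). Measured this way, the rack centre is within 1 mm of the TCP.

drive_tool(
  rows=[
    [-0.15, -0.1, 0, 0],
    [-0.25, -0.23, 0.3, 0],
    [-0.25, -0.23, 0.9, 0],
    [-0.25, -0.23, 1.5, 0],
    [-0.25, -0.23, 2.1, 0],
    [-0.25, -0.23, 2.4, 0],
    [-0.25, -0.23, 2.5, 0],
    [-0.25, -0.23, 2.5, 0],
  ],
)

```text
clock: 26.5
position: [0.5089, -0.3027, 0.0921]
ee_rot: [-0.001, 0.62, 0.785, -0.0]
contact_force: [0.4, -0.3, -0.5]
width: 0.059
gripper_force: 44.8
```

drive_tool(
  rows=[
    [0, 0, 0, 0],
    [0, 0, 0, 0],
    [0, 0, 0, 0],
    [0, 0, 0, 0],
    [0, 0, 0, 0],
    [0, 0, 0, 0],
    [0, 0, 0, 0],
    [0, 0, 0, 0],
  ],
)

```text
clock: 27.17
position: [0.5092, -0.303, 0.0929]
ee_rot: [0.0, 0.62, 0.785, -0.0]
contact_force: [-1.5, 0.3, -1.1]
width: 0.059
gripper_force: 44.8
```

Run:
```python
from h import *
plan(.509,-.302,.0705,13.5)
im,d,c=snap('scene','s6')
cv2.imwrite('pics/s6c.png',cv2.resize(im[110:200,210:310],None,fx=6,fy=6,interpolation=cv2.INTER_CUBIC)[:,:,::-1])
```

```text
t 27.17 pos [ 0.5092 -0.303   0.0929] head 13.42 tilt [ 0.0001 -0.0002] | units [0.04 0.   0.9 ] turn -0.01 q [-0.65  0.43  1.7  -0.    1.01 -0.89] F [-1.5  0.3 -1.1] w 0.0590
```

View pics/s6c.png

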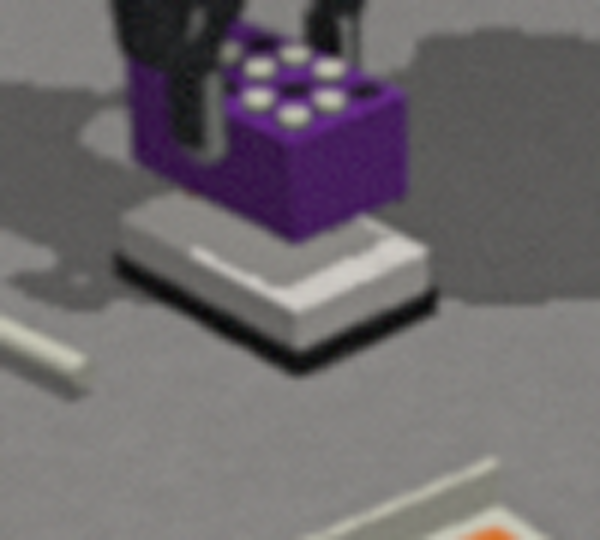

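The rack sits squarely above the base: its near bottom corner at (297,243) is over the base's top corner at (297,310), with edges parallel. I'll lower it slowly.

drive_tool(
  rows=[
    [0.03, 0, 0.1, 0],
    [0.03, 0, 0.25, 0],
    [0.03, 0, 0.4, 0],
    [0.03, 0, 0.55, 0],
    [0.03, 0, 0.68, 0],
    [0.03, 0, 0.78, 0],
    [0.03, 0, 0.8, 0],
    [0.03, 0, 0.8, 0],
  ],
)

```text
clock: 27.88
position: [0.5089, -0.3022, 0.0724]
ee_rot: [-0.0, 0.62, 0.785, -0.0]
contact_force: [0.0, 0.6, -1.1]
width: 0.0593
gripper_force: 44.8
```

drive_tool(
  rows=[
    [0, 0, 0.03, 0],
    [0, 0, 0.05, 0],
    [0, 0, 0.08, 0],
    [0, 0, 0.1, 0],
    [0, 0, 0.1, 0],
    [0, 0, 0.1, 0],
    [0, 0, 0.1, 0],
    [0, 0, 0.1, 0],
  ],
)

```text
clock: 28.55
position: [0.5091, -0.3023, 0.0705]
ee_rot: [0.0, 0.62, 0.785, -0.0]
contact_force: [-0.1, 0.1, 0.7]
width: 0.0591
gripper_force: 44.8
```

drive_tool(
  rows=[
    [0, 0, 0.02, 0],
    [0, 0, 0.02, 0],
    [0, 0, 0.02, 0],
    [0, 0, 0.02, 0],
    [0, 0, 0.02, 0],
    [0, 0, 0.02, 0],
    [0, 0, 0.02, 0],
    [0, 0, 0.02, 0],
  ],
)

```text
clock: 29.22
position: [0.5091, -0.3023, 0.0704]
ee_rot: [0.0, 0.62, 0.785, -0.0]
contact_force: [-1.8, 1.5, 6.4]
width: 0.0591
gripper_force: 45.5
```

drive_tool(
  rows=[
    [0, 0, 0, 0],
    [0, 0, 0, 0],
    [0, 0, 0, 0],
    [0, 0, 0, 0],
    [0, 0, 0, 0],
    [0, 0, 0, 0],
    [0, 0, 0, 0],
    [0, 0, 0, 0],
  ],
  grip=85,
)

```text
clock: 29.88
position: [0.509, -0.3023, 0.0697]
ee_rot: [0.0, 0.62, 0.785, -0.0]
contact_force: [0.1, 0.8, 0.6]
width: 0.0847
gripper_force: 0.0
```

drive_tool(
  rows=[
    [0, 0, -0.2, 0],
    [0, 0, -0.6, 0],
    [0, 0, -1.2, 0],
    [0, 0, -2, 0],
    [0, 0, -3.2, 0],
    [0, 0, -4.6, 0],
    [0, 0, -6, 0],
    [0, 0, -7.2, 0],
  ],
)

```text
clock: 30.55
position: [0.5092, -0.3024, 0.2535]
ee_rot: [0.002, 0.62, 0.785, 0.0]
contact_force: [-0.4, -1.6, -0.7]
width: 0.0851
gripper_force: 0.0
```

drive_tool(
  rows=[
    [-1, 0, 0, 0],
    [-2.2, 0, 0, 0],
    [-3.2, 0, 0, 0],
    [-4, 0, 0, 0],
    [-4.4, 0, 0, 0],
    [-4.4, 0, 0, 0],
    [-4.4, 0, 0, 0],
    [-4.4, 0, 0, 0],
  ],
)

```text
clock: 31.22
position: [0.5343, -0.4079, 0.2501]
ee_rot: [-0.0, 0.619, 0.785, 0.0]
contact_force: [0.0, -1.0, 0.0]
width: 0.0853
gripper_force: 0.0
```

Run:
```python
from h import *
plan(.5367,.3378,.25,8.32)
im,d,c=snap('wrist','w7'); snap('top','t7')
for f in('w7','t7'):
    X,im=cloud(f); pur=(im[:,0]>im[:,1]+30)&(im[:,2]>im[:,1]+50)
    m=pur&box(X,[.42,-.40,.068],[.62,-.2,.085]); rect(f,X,m); p=X[m]
    A=np.c_[p[:,:2],np.ones(len(p))]; print('slope',np.linalg.lstsq(A,p[:,2],rcond=None)[0].round(4))
    red=(im[:,0]>im[:,1]+80)&(im[:,0]>im[:,2]+80)&box(X,[.43,-.40,.02],[.60,-.2,.06]); print(red.sum(),X[red].mean(0).round(4))
```

```text
t 31.22 pos [ 0.5343 -0.4079  0.2501] head 13.45 tilt [-0.0003  0.0011] | units [28.99  7.03  0.04] turn 0.86 q [-0.76  0.43  1.28  0.    1.43 -0.99] F [ 0. -1.  0.] w 0.0853
w7 5557 z 0.0742 [ 509.3 -302.1] [59.5 98.8] 13.45
slope [-0.0004  0.0006  0.0746]
9 [ 0.5209 -0.3489  0.0396]
t7 776 z 0.0751 [ 507.3 -302.9] [ 58.3 102. ] 13.23
slope [-0.0036 -0.0079  0.0744]
1 [ 0.5181 -0.3498  0.042 ]
```

View pics/w7.png

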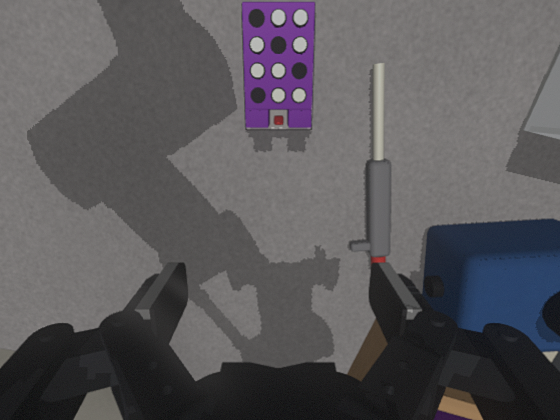

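The wrist view shows the rack on the base with the red key in its notch at (279,120). The depth fit gives it flat, at (509.3, -302.1) mm and yaw 13.45°, which matches the base. Now I'll return the bottles, orange first.

drive_tool(
  rows=[
    [0.6, 0.2, 0, 0],
    [1.8, 0.5, 0, 0],
    [3.3, 0.9, 0, 0],
    [4.8, 1.3, 0, 0],
    [6.3, 1.7, 0, 0],
    [7.8, 2.1, 0, 0],
    [9.3, 2.5, 0, 0],
    [10.8, 3, 0, 0],
  ],
)

```text
clock: 31.98
position: [0.5434, -0.1257, 0.2502]
ee_rot: [-0.0, 0.619, 0.785, 0.0]
contact_force: [1.4, -0.1, 0.7]
width: 0.085
gripper_force: 0.0
```

drive_tool(
  rows=[
    [1.5, 0.4, 0, 0],
    [3, 0.8, 0, 0],
    [4.5, 1.2, 0, 0],
    [6, 1.6, 0, 0],
    [7.5, 2, 0, 0],
    [9, 2.4, 0, 0],
    [10.5, 2.9, 0, 0],
    [11.8, 3.2, 0, 0],
  ],
)

```text
clock: 32.65
position: [0.5527, 0.1801, 0.2502]
ee_rot: [-0.0, 0.619, 0.785, 0.001]
contact_force: [0.4, -0.1, -0.3]
width: 0.0852
gripper_force: 0.0
```

drive_tool(
  rows=[
    [1, 0.3, 0, 0.2],
    [1.8, 0.5, 0, 0.5],
    [2.4, 0.7, 0, 0.86],
    [2.77, 0.75, 0, 0.86],
    [2.77, 0.75, 0, 0.86],
    [2.77, 0.75, 0, 0.86],
    [2.77, 0.75, 0, 0.86],
    [2.77, 0.75, 0, 0.86],
  ],
)

```text
clock: 33.32
position: [0.5562, 0.247, 0.2499]
ee_rot: [0.0, 0.655, 0.756, -0.0]
contact_force: [0.2, -0.1, -0.5]
width: 0.0849
gripper_force: 0.0
```

Run:
```python
from h import *
plan(.5557,.2494,.1127,8.32)
snap('top','t8')
for f in('t3','t8'):
    X,im=cloud(f)
    for n,m in(('o',(im[:,0]>im[:,2]+60)),('b',(im[:,2]>im[:,0]+60))):
        m&=box(X,[.48,.18,.113],[.62,.40,.128])
        if m.sum()>5: print(f,n,m.sum(),X[m].mean(0).round(4))
```

```text
t 33.32 pos [0.5562 0.247  0.2499] head 8.21 tilt [ 0.     -0.0006] | units [ 0.1  -0.01  5.49] turn -0.02 q [ 0.3   0.33  1.44 -0.    1.38  0.16] F [ 0.2 -0.1 -0.5] w 0.0849
t3 o 238 [0.5542 0.2484 0.119 ]
t3 b 231 [0.5355 0.3369 0.1194]
t8 o 237 [0.5542 0.2484 0.1189]
t8 b 39 [0.5234 0.3419 0.1194]
```

drive_tool(
  rows=[
    [0.1, 0, 0.4, -0.02],
    [0.1, 0, 1.2, -0.02],
    [0.1, 0, 2.2, -0.02],
    [0.1, 0, 3.2, -0.02],
    [0.1, 0, 4, -0.02],
    [0.1, 0, 4.6, -0.02],
    [0.1, 0, 4.9, -0.02],
    [0.1, 0, 5, -0.02],
  ],
)

```text
clock: 34.03
position: [0.555, 0.2498, 0.1227]
ee_rot: [-0.001, 0.654, 0.757, -0.002]
contact_force: [-1.1, 0.2, 0.6]
width: 0.0849
gripper_force: 0.0
```

drive_tool(
  rows=[
    [0, 0, 0.2, 0],
    [0, 0, 0.35, 0],
    [0, 0, 0.42, 0],
    [0, 0, 0.42, 0],
    [0, 0, 0.42, 0],
    [0, 0, 0.42, 0],
    [0, 0, 0.42, 0],
    [0, 0, 0.42, 0],
  ],
)

```text
clock: 34.7
position: [0.5562, 0.2505, 0.1146]
ee_rot: [0.0, 0.654, 0.757, 0.0]
contact_force: [-0.2, 0.2, 0.3]
width: 0.0848
gripper_force: 0.0
```

drive_tool(
  rows=[
    [0, 0, 0, 0],
    [0, 0, 0, 0],
    [0, 0, 0, 0],
    [0, 0, 0, 0],
    [0, 0, 0, 0],
    [0, 0, 0, 0],
    [0, 0, 0, 0],
    [0, 0, 0, 0],
  ],
  grip=30,
  newtons=40,
)

```text
clock: 35.37
position: [0.5563, 0.2505, 0.1145]
ee_rot: [0.0, 0.654, 0.757, 0.0]
contact_force: [1.2, 0.3, 0.9]
width: 0.0369
gripper_force: 40.3
```

drive_tool(
  rows=[
    [0, 0, -0.1, 0],
    [0, 0, -0.4, 0],
    [0, 0, -0.9, 0],
    [0, 0, -1.6, 0],
    [0, 0, -2.4, 0],
    [0, 0, -3.2, 0],
    [0, 0, -3.7, 0],
    [0, 0, -4, 0],
  ],
)

```text
clock: 36.03
position: [0.5565, 0.2507, 0.2164]
ee_rot: [0.001, 0.654, 0.757, 0.001]
contact_force: [1.7, 0.4, -2.0]
width: 0.0367
gripper_force: 40.4
```

Run:
```python
from h import *
plan(.566,-.0638,.2133,8.32)
```

```text
t 36.03 pos [0.5565 0.2507 0.2164] head 8.38 tilt [0.0025 0.0007] | units [-12.5   -1.46   0.12] turn 0.01 q [ 0.31  0.35  1.49 -0.    1.3   0.16] F [ 1.7  0.4 -2. ] w 0.0367
```

drive_tool(
  rows=[
    [-0.3, 0, 0, 0],
    [-0.9, -0.1, 0, 0],
    [-1.8, -0.2, 0, 0],
    [-2.8, -0.3, 0, 0],
    [-3.8, -0.4, 0, 0],
    [-4.8, -0.5, 0, 0],
    [-5.8, -0.6, 0, 0],
    [-6.8, -0.8, 0, 0],
  ],
)

```text
clock: 36.7
position: [0.5599, 0.0767, 0.2126]
ee_rot: [-0.001, 0.654, 0.757, -0.001]
contact_force: [1.2, 0.1, -1.9]
width: 0.0365
gripper_force: 40.4
```

drive_tool(
  rows=[
    [-1, -0.1, 0, 0],
    [-2, -0.2, 0, 0],
    [-3, -0.3, 0, 0],
    [-4, -0.4, 0, 0],
    [-4.8, -0.5, 0, 0],
    [-5.4, -0.6, 0, 0],
    [-5.66, -0.66, 0, 0],
    [-5.66, -0.66, 0, 0],
  ],
)

```text
clock: 37.37
position: [0.564, -0.0652, 0.213]
ee_rot: [-0.001, 0.655, 0.756, -0.001]
contact_force: [0.1, 0.6, -1.3]
width: 0.0368
gripper_force: 40.4
```

drive_tool(
  rows=[
    [0, 0, 0.3, 0],
    [0, 0, 1.0, 0],
    [0, 0, 1.8, 0],
    [0, 0, 2.6, 0],
    [0, 0, 3.2, 0],
    [0, 0, 3.5, 0],
    [0, 0, 3.5, 0],
    [0, 0, 3.5, 0],
  ],
)

```text
clock: 38.03
position: [0.5652, -0.0623, 0.1265]
ee_rot: [-0.0, 0.653, 0.757, -0.0]
contact_force: [-0.2, 0.5, -1.2]
width: 0.0366
gripper_force: 40.4
```

drive_tool(
  rows=[
    [0, 0, 0, 0],
    [0, 0, 0, 0],
    [0, 0, 0, 0],
    [0, 0, 0, 0],
    [0, 0, 0, 0],
    [0, 0, 0, 0],
    [0, 0, 0, 0],
    [0, 0, 0, 0],
  ],
)

```text
clock: 38.7
position: [0.5653, -0.0631, 0.1268]
ee_rot: [0.0, 0.654, 0.757, -0.0]
contact_force: [-0.1, -0.1, -2.5]
width: 0.0366
gripper_force: 40.4
```

Run:
```python
from h import *
plan(.566,-.0627,.1195,8.32)
```

```text
t 38.70 pos [ 0.5653 -0.0631  0.1268] head 8.37 tilt [ 0.0001 -0.0001] | units [0.01 0.03 0.29] turn 0.01 q [-0.23  0.36  1.71 -0.    1.07 -0.38] F [-0.1 -0.1 -2.5] w 0.0366
```

drive_tool(
  rows=[
    [0.01, 0.03, 0.06, 0],
    [0.01, 0.03, 0.12, 0],
    [0.01, 0.03, 0.18, 0],
    [0.01, 0.03, 0.23, 0],
    [0.01, 0.03, 0.26, 0],
    [0.01, 0.03, 0.27, 0],
    [0.01, 0.03, 0.27, 0],
    [0.01, 0.03, 0.27, 0],
  ],
)

```text
clock: 39.37
position: [0.566, -0.0626, 0.12]
ee_rot: [0.0, 0.654, 0.757, -0.0]
contact_force: [-0.3, -0.4, -1.8]
width: 0.037
gripper_force: 40.4
```

drive_tool(
  rows=[
    [0, 0, 0.02, 0],
    [0, 0, 0.04, 0],
    [0, 0, 0.05, 0],
    [0, 0, 0.05, 0],
    [0, 0, 0.05, 0],
    [0, 0, 0.05, 0],
    [0, 0, 0.05, 0],
    [0, 0, 0.05, 0],
  ],
)

```text
clock: 40.03
position: [0.5663, -0.0627, 0.1194]
ee_rot: [0.0, 0.654, 0.757, 0.0]
contact_force: [-0.5, 1.2, 5.6]
width: 0.037
gripper_force: 41.2
```

drive_tool(
  rows=[
    [0, 0, 0, 0],
    [0, 0, 0, 0],
    [0, 0, 0, 0],
    [0, 0, 0, 0],
    [0, 0, 0, 0],
    [0, 0, 0, 0],
    [0, 0, 0, 0],
    [0, 0, 0, 0],
  ],
  grip=80,
)

```text
clock: 40.7
position: [0.566, -0.0627, 0.1187]
ee_rot: [0.0, 0.654, 0.757, -0.0]
contact_force: [0.4, 0.3, -0.3]
width: 0.08
gripper_force: 0.0
```

drive_tool(
  rows=[
    [0, 0, -0.2, 0],
    [0, 0, -0.7, 0],
    [0, 0, -1.4, 0],
    [0, 0, -2.2, 0],
    [0, 0, -3.2, 0],
    [0, 0, -4.2, 0],
    [0, 0, -4.9, 0],
    [0, 0, -5.2, 0],
  ],
  grip=85,
)

```text
clock: 41.37
position: [0.5673, -0.0629, 0.2523]
ee_rot: [0.003, 0.654, 0.757, 0.001]
contact_force: [0.8, 0.1, -0.1]
width: 0.0847
gripper_force: 0.0
```

drive_tool(
  rows=[
    [0.6, 0, 0, 0],
    [1.8, 0.1, 0, 0],
    [3.3, 0.2, 0, 0],
    [4.8, 0.3, 0, 0],
    [6.3, 0.4, 0, 0],
    [7.8, 0.6, 0, 0],
    [9.3, 0.7, 0, 0],
    [10.8, 0.8, 0, 0],
  ],
)

```text
clock: 42.03
position: [0.5446, 0.2098, 0.2472]
ee_rot: [-0.001, 0.653, 0.757, -0.001]
contact_force: [-0.6, 0.6, 0.4]
width: 0.0848
gripper_force: 0.0
```

drive_tool(
  rows=[
    [1.5, 0.1, 0, 0],
    [3, 0.2, 0, 0],
    [4.2, 0.3, 0, 0],
    [5, 0.35, 0, 0],
    [5.22, 0.37, 0, 0],
    [5.22, 0.37, 0, 0],
    [5.22, 0.37, 0, 0],
    [5.22, 0.37, 0, 0],
  ],
)

```text
clock: 42.7
position: [0.5363, 0.3366, 0.2482]
ee_rot: [0.0, 0.654, 0.757, -0.001]
contact_force: [-0.1, 0.1, 0.2]
width: 0.085
gripper_force: 0.0
```

Run:
```python
from h import *
plan(.5367,.3378,.1083,8.32)
```

```text
t 42.70 pos [0.5363 0.3366 0.2482] head 8.33 tilt [-0.0011 -0.0014] | units [0.05 0.03 5.59] turn 0.00 q [ 0.45  0.37  1.38 -0.    1.39  0.31] F [-0.1  0.1  0.2] w 0.0850
```

drive_tool(
  rows=[
    [0.02, 0, 0.4, 0],
    [0.02, 0, 1.2, 0],
    [0.02, 0, 2.2, 0],
    [0.02, 0, 3.2, 0],
    [0.02, 0, 4, 0],
    [0.02, 0, 4.6, 0],
    [0.02, 0, 4.9, 0],
    [0.02, 0, 5, 0],
  ],
)

```text
clock: 43.37
position: [0.5357, 0.3368, 0.1218]
ee_rot: [-0.001, 0.654, 0.756, -0.002]
contact_force: [0.2, -0.2, 0.0]
width: 0.0847
gripper_force: 0.0
```

drive_tool(
  rows=[
    [0, 0, 0.2, 0],
    [0, 0, 0.35, 0],
    [0, 0, 0.45, 0],
    [0, 0, 0.5, 0],
    [0, 0, 0.5, 0],
    [0, 0, 0.5, 0],
    [0, 0, 0.5, 0],
    [0, 0, 0.5, 0],
  ],
)

```text
clock: 44.03
position: [0.5366, 0.3385, 0.1116]
ee_rot: [0.0, 0.654, 0.757, 0.0]
contact_force: [0.3, -0.5, -0.6]
width: 0.0848
gripper_force: 0.0
```

drive_tool(
  rows=[
    [0, 0, 0, 0],
    [0, 0, 0, 0],
    [0, 0, 0, 0],
    [0, 0, 0, 0],
    [0, 0, 0, 0],
    [0, 0, 0, 0],
    [0, 0, 0, 0],
    [0, 0, 0, 0],
  ],
  grip=30,
  newtons=40,
)

```text
clock: 44.7
position: [0.5367, 0.3384, 0.1115]
ee_rot: [0.0, 0.654, 0.757, 0.0]
contact_force: [-0.3, -0.2, 1.8]
width: 0.0368
gripper_force: 40.3
```

drive_tool(
  rows=[
    [0, 0, -0.1, 0],
    [0, 0, -0.4, 0],
    [0, 0, -0.9, 0],
    [0, 0, -1.6, 0],
    [0, 0, -2.4, 0],
    [0, 0, -3.2, 0],
    [0, 0, -3.7, 0],
    [0, 0, -4, 0],
  ],
)

```text
clock: 45.37
position: [0.537, 0.3386, 0.2135]
ee_rot: [0.001, 0.654, 0.757, 0.001]
contact_force: [0.3, 0.3, -1.0]
width: 0.0371
gripper_force: 40.3
```

Run:
```python
from h import *
plan(.5562,.0083,.2133,8.32)
```

```text
t 45.37 pos [0.537  0.3386 0.2135] head 8.38 tilt [0.0024 0.0011] | units [-1.318e+01 -1.170e+00 -1.000e-02] turn 0.01 q [ 0.45  0.39  1.44 -0.    1.31  0.31] F [ 0.3  0.3 -1. ] w 0.0371
```

drive_tool(
  rows=[
    [-0.3, 0, 0, 0],
    [-0.9, -0.1, 0, 0],
    [-1.8, -0.2, 0, 0],
    [-2.8, -0.3, 0, 0],
    [-3.8, -0.4, 0, 0],
    [-4.8, -0.5, 0, 0],
    [-5.8, -0.5, 0, 0],
    [-6.8, -0.6, 0, 0],
  ],
)

```text
clock: 46.03
position: [0.5453, 0.1652, 0.2096]
ee_rot: [-0.001, 0.654, 0.757, -0.002]
contact_force: [0.5, -0.6, -3.2]
width: 0.0367
gripper_force: 40.4
```

drive_tool(
  rows=[
    [-1, -0.1, 0, 0],
    [-2, -0.2, 0, 0],
    [-3, -0.3, 0, 0],
    [-4, -0.4, 0, 0],
    [-5, -0.5, 0, 0],
    [-5.8, -0.55, 0, 0],
    [-6.2, -0.57, 0, 0],
    [-6.36, -0.57, 0, 0],
  ],
)

```text
clock: 46.7
position: [0.5544, 0.0063, 0.2101]
ee_rot: [-0.001, 0.655, 0.756, -0.001]
contact_force: [-0.2, 0.6, -1.8]
width: 0.0369
gripper_force: 40.4
```

drive_tool(
  rows=[
    [0, 0, 0.1, 0],
    [0, 0, 0.6, 0],
    [0, 0, 1.4, 0],
    [0, 0, 2.2, 0],
    [0, 0, 3, 0],
    [0, 0, 3.4, 0],
    [0, 0, 3.5, 0],
    [0, 0, 3.5, 0],
  ],
)

```text
clock: 47.37
position: [0.555, 0.0093, 0.1231]
ee_rot: [-0.001, 0.653, 0.757, -0.0]
contact_force: [-1.1, 0.5, -0.7]
width: 0.037
gripper_force: 40.5
```

drive_tool(
  rows=[
    [0, 0, 0, 0],
    [0, 0, 0, 0],
    [0, 0, 0, 0],
    [0, 0, 0, 0],
    [0, 0, 0, 0],
    [0, 0, 0, 0],
    [0, 0, 0, 0],
    [0, 0, 0, 0],
  ],
)

```text
clock: 48.03
position: [0.5555, 0.0085, 0.1239]
ee_rot: [0.0, 0.654, 0.757, 0.0]
contact_force: [-0.3, -0.2, -2.1]
width: 0.0366
gripper_force: 40.5
```

Run:
```python
from h import *
plan(.5562,.0089,.1165,8.32)
```

```text
t 48.03 pos [0.5555 0.0085 0.1239] head 8.37 tilt [ 0.0001 -0.0001] | units [0.01 0.03 0.29] turn 0.01 q [-0.11  0.35  1.74 -0.    1.05 -0.26] F [-0.3 -0.2 -2.1] w 0.0366
```

drive_tool(
  rows=[
    [0.01, 0.02, 0.06, 0],
    [0.01, 0.03, 0.12, 0],
    [0.01, 0.03, 0.18, 0],
    [0.01, 0.03, 0.23, 0],
    [0.01, 0.03, 0.26, 0],
    [0.01, 0.03, 0.27, 0],
    [0.01, 0.03, 0.27, 0],
    [0.01, 0.03, 0.27, 0],
  ],
)

```text
clock: 48.7
position: [0.5562, 0.0089, 0.117]
ee_rot: [0.0, 0.654, 0.757, -0.0]
contact_force: [0.7, -0.1, -2.6]
width: 0.0371
gripper_force: 40.5
```

drive_tool(
  rows=[
    [0, 0, 0.02, 0],
    [0, 0, 0.04, 0],
    [0, 0, 0.05, 0],
    [0, 0, 0.05, 0],
    [0, 0, 0.05, 0],
    [0, 0, 0.05, 0],
    [0, 0, 0.05, 0],
    [0, 0, 0.05, 0],
  ],
)

```text
clock: 49.37
position: [0.5565, 0.0089, 0.1164]
ee_rot: [0.0, 0.654, 0.757, 0.0]
contact_force: [-1.0, 0.3, 5.9]
width: 0.0369
gripper_force: 41.3
```

Contact. Release, lift clear and back off for a check.

drive_tool(
  rows=[
    [0, 0, 0, 0],
    [0, 0, 0, 0],
    [0, 0, 0, 0],
    [0, 0, 0, 0],
    [0, 0, 0, 0],
    [0, 0, 0, 0],
    [0, 0, 0, 0],
    [0, 0, 0, 0],
  ],
  grip=80,
)

```text
clock: 50.03
position: [0.5562, 0.0089, 0.1157]
ee_rot: [0.0, 0.654, 0.757, -0.0]
contact_force: [1.0, 0.5, 0.5]
width: 0.0803
gripper_force: 0.0
```

drive_tool(
  rows=[
    [0, 0, -0.2, 0],
    [0, 0, -0.7, 0],
    [0, 0, -1.4, 0],
    [0, 0, -2.2, 0],
    [0, 0, -3.2, 0],
    [0, 0, -4.2, 0],
    [0, 0, -5, 0],
    [0, 0, -5.4, 0],
  ],
  grip=85,
)

```text
clock: 50.7
position: [0.5574, 0.0088, 0.2542]
ee_rot: [0.002, 0.654, 0.757, 0.001]
contact_force: [1.2, 0.0, -0.7]
width: 0.0852
gripper_force: 0.0
```

drive_tool(
  rows=[
    [-0.5, -0.3, 0, 0],
    [-1.5, -0.8, 0, 0],
    [-2.5, -1.3, 0, 0],
    [-3.2, -1.7, 0, 0],
    [-3.5, -1.8, 0, 0],
    [-3.5, -1.8, 0, 0],
    [-3.5, -1.8, 0, 0],
    [-3.5, -1.8, 0, 0],
  ],
)

```text
clock: 51.37
position: [0.5248, -0.0832, 0.2506]
ee_rot: [-0.0, 0.653, 0.757, 0.0]
contact_force: [0.0, -0.3, -0.1]
width: 0.0849
gripper_force: 0.0
```

Run:
```python
from h import *
snap('wrist','w9');snap('top','t9');s=snap('scene','s9')
for f in('w1','w9','top0','t9'):
    X,im=cloud(f)
    top=box(X,[.5,-.12,.12],[.62,.05,.13])
    for n,m in(('b',top&(im[:,2]>im[:,0]+60)),('o',top&(im[:,0]>im[:,2]+60))):
        if m.sum()>3: print(f,n,m.sum(),X[m].mean(0).round(4))
    m=(im[:,0]>im[:,1]+30)&(im[:,2]>im[:,1]+50)&box(X,[.42,-.40,.068],[.62,-.2,.085])
    if m.sum()>3: rect(f+' rack',X,m)
    m=(im[:,1]>im[:,0]+40)&(im[:,1]>im[:,2]+30)&box(X,[.55,0,.03],[.72,.1,.06])
    if m.sum()>3: print(f,'vial',X[m].mean(0).round(4))
```

```text
w1 b 1774 [0.5561 0.0091 0.1231]
w1 o 1452 [ 0.5661 -0.0618  0.1231]
w1 vial [0.6207 0.0489 0.0502]
w9 b 1990 [0.557  0.0092 0.1232]
w9 o 1592 [ 0.5666 -0.062   0.1231]
w9 rack 942 z 0.0745 [ 504.  -280.4] [58.8 54.7] 13.87
w9 vial [0.6207 0.0488 0.0503]
top0 b 238 [0.554  0.0077 0.1241]
top0 o 244 [ 0.5639 -0.0637  0.1242]
top0 vial [0.6186 0.0482 0.0507]
t9 b 239 [0.5549 0.0077 0.1241]
t9 o 80 [ 0.5645 -0.0526  0.1239]
t9 vial [0.6185 0.0483 0.0511]
```

View pics/s9.png

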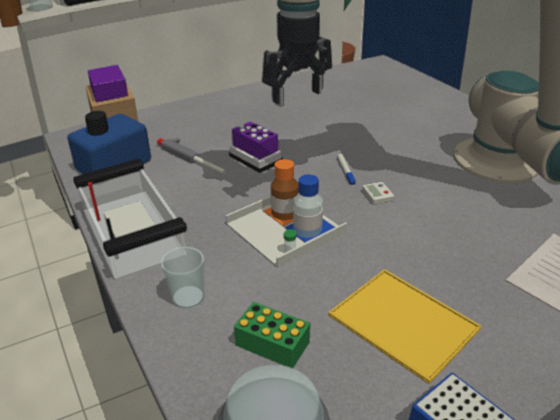

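The scene view shows both bottles upright on their pads at (285,190) and (308,205), within 1 mm of where they started. The rack is seated at (255,145), the vial and green rack haven't moved, and the gripper is open and clear.

```bash
python3 -c "
from h import *
print(order.sign_off())"
```

```text
the job is handed in; nothing more can be done
None
```

The job is done and handed in at about 51 s: the purple rack is seated on the cold base with the key in its notch, both bottles are back upright within about 1 mm of where they stood, and the gripper has let go of everything.

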